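# Fetch a filter from the touch-latch spares locker

### The job

Press the free edge of the small locker's lid down until the touch latch clicks, then catch the lid as it springs up and let it rise gently under your hand, never letting it fly open. With the lid standing open, take out the filter canister and set it down (do not drop it) upright in the empty pocket of the blue tray, let go, and leave the other filters, the screwdriver and the wrench where they lie.

Things in the scene. Friction and masses are not known exactly. Their poses are not given: they have to be found in the camera images.
- lid (a joint): lid angle (rad): 0 shut and latched; negative = pressed in (latch lets go at about -0.035, 6 mm at the disc; stop at -0.06, 10 mm; takes 9 to 12 N at the disc); positive = open, stop at 1.75, where its spring holds it. Clicked, the spring lifts with 5 N at the disc; loose from shut it flies up at 4 rad/s (over 2.5 counts as flung); from 0.85 rad on it is slow enough to let go
- lid_push (a point): where to press: centre of the upper face of a black rubber disc (40 mm diameter, 2 mm thick) on the aluminium lid, 30 mm in from the lid's free edge, 170 mm from the hinge line, 142 mm above the work surface when shut. Moves with the lid. x axis along the hinge, y from the free edge towards the hinge, z out of the lid's top
- lid_hinge (a point): middle of the hinge line, on the side of the locker away from the disc, 135 mm above the work surface. The lid is 180 mm along the hinge, 200 mm from hinge to free edge and 10 mm thick; the hinge line is this point's x axis (turns with the lid)
- locker: fixed grey metal locker, origin at the centre of its underside: 200 mm (own x, along the hinge) by 220 mm (own y); side walls (x = +-100 mm) 140 mm high, front wall 118 mm. Hinge at its +y side, disc and latch at -y. Inside 184 by 204 mm, floor 8 mm up. The open lid reaches 200 mm above the hinge, leaning a little outwards
- filter_mid (a point): centre (half-way up) of the filter to fetch: upright dark steel cylinder, 62 mm diameter, 105 mm tall, 0.3 to 0.55 kg, tapering to 52 mm over its top 15 mm; loose on the locker's floor under the lid, its top 113 mm above the work surface, at least 40 mm free on either side along the locker's x. z axis up along it
- filter: the same filter canister, origin at the centre of its underside
- tray: fixed blue open tray, origin at the centre of its underside: 110 mm (own x) by 320 mm (own y), 45 mm high, floor 5 mm; two dividers make three pockets in a row along y, about 100 mm square, centres 105 mm apart. A grasp closing along its own x keeps clear of the neighbours
- pad_top (a point): centre of the upper face of a thin black rubber disc (80 mm diameter) lying fixed on the floor of the empty pocket, 7 mm above the work surface; the filter goes on it
- stock_a_mid (a point): one of two loose stock filters, same kind and size as the locker's filter (62 mm diameter, 105 mm tall), standing in the tray's other two pockets; must stay there. Site at its centre
- stock_b_mid (a point): one of two loose stock filters, same kind and size as the locker's filter (62 mm diameter, 105 mm tall), standing in the tray's other two pockets; must stay there. Site at its centre
- screwdriver: bystander: loose screwdriver 200 mm long lying between locker and tray
- wrench: bystander: loose wrench 170 mm long lying on the robot's side of the tray
There are look-alikes about, which are no part of the job. What is shaped like the part that bears pad_top but purple or yellow is not meant.

How it is judged (in metres and radians):
On the way, in this order (a step that is already met when the one before it is completed fails the run):
1. the lid is pressed in at its free edge (value of joint lid below -0.025 rad).
2. the lid has come up and stands open (value of joint lid above 1.5 rad), for 0.1 s.
3. the filter is lifted out above the locker's rim (height (world z) of filter above 0.12 m), for 0.1 s.
At the end, for the whole second after the job is handed in: the filter stands upright (within 0.1 rad) and still on the floor of the empty pocket, within 26 mm of the pad's centre and its foot under 13 mm above the work surface; the lid stands open (over 1.4 rad) (horizontal distance between filter_mid and pad_top below 0.026 m and height (world z) of filter below 0.013 m and angle between filter's own z axis and vertical below 0.1 rad and linear speed of filter below 0.02 m/s and value of joint lid above 1.4 rad); the robot touches nothing.
It fails at once if the lid flies open (over 2.5 rad/s) (velocity of joint lid above 2.5 rad/s).
It fails at once if the filter is dropped (falls at over 0.6 m/s out of the hand) (linear speed of filter above 0.6 m/s and contact force between filter and the fingers below 0.1 N).
It fails at once if a stock filter, the screwdriver or the wrench is shifted by over 30 mm (distance of any of stock_a_mid, stock_b_mid, screwdriver, wrench from where it was at the start of the episode above 0.03 m).
It fails at once if a stock filter is tipped over (angle between any of stock_a_mid, stock_b_mid's own z axis and vertical above 0.4 rad).
It also fails if it takes over 54 s, if anything falls off the work surface, if the arm or the gripper's body presses on something with over 40 N, if the wrist force passes 120 N, or if a joint passes its speed limit or range.

### The arm

A 6-joint arm with a two-finger parallel gripper is mounted at the origin on the work surface. World frame = base frame: x ahead of the robot, y to its left, z up, the work surface at z = 0. Lengths are in m, angles in degrees, forces in N, time in s.
With the tool pointing down it reaches from about 0.425 to 0.95 m from the base axis. Payload 3.5 kg.
Tool frame: the origin (TCP) lies midway between the tips of the shut fingers; the grasp point (between the pads) lies 19 mm behind it; z points along the fingers, y is the direction in which the jaws open and shut (so a half turn about z gives the same grasp; the last joint's range is limited). The gripper opens to 85 mm and grips with 20 to 120 N. Pads are 22 mm wide; open, the fingers measure 114 mm over their backs; the gripper's body (76 mm by 85 mm) begins 54 mm behind the grasp point. The pads swing forward as they close: fully open they stand 13 mm farther back than shut.
Start: joints at [67.895, 16.404, 90.338, -0, 73.258, -8.594], TCP at [0.158, 0.656, 0.231] pointing down, gripper open.
Joint ranges: [-158.93, 158.93], [-51.34, 127.21], [12.03, 142.37], [-87.48, 267.48], [13.55, 161.25], [-162.69, 162.69]. Speed limits (degrees/s): [159.86, 159.86, 180, 180, 180, 180].

### API

Orientations are given as [roll, pitch, yaw] about the fixed x, y, z axes, in that order (R = Rz(yaw) Ry(pitch) Rx(roll)).
In Python, from rig import manip gives the robot as it stands. The module is installed in compiled form; this text tells all that it offers.
- The arm moves only by the tool step_arm, never from a script. Its argument "increments" is a list that holds one entry, the list of rows, each a list of 7 numbers: the shift along the tool's x, y, z each as a share of 0.25 m, from -1 to 1, then the turn, a rotation vector about the tool's x, y, z each as a share of pi/2 rad, from -1 to 1, then the opening, from -1 (shut) to 1 (fully open). In form: [[[tx, ty, tz, ax, ay, az, jaw], ...]]. A call has 1 to 10 rows; each row is the pose to reach, as a shift and turn from the pose commanded when the call began, along the tool's axes at that moment; what a row does not reach only later rows make up. A row lasts 1/10 s, in which the tool goes at most 50 mm and 8.59 degrees, less where a joint would pass 70% of its speed; a pose out of reach is approached as far as the arm can. A call with a number of a shift or a turn outside -1 to 1 is refused whole. A call with a gripper value outside its range is refused whole. The fingers move at their own pace and stop on an object; "force" is the grip in N (left out, the last holds). Time passes only in rows, so rows that repeat a pose let the fingers close. It gives the time, the measured TCP pose, the force and the opening at its end, in the units of the state.
- manip.observe(): the state, without advancing time (a new reading comes with each control period).
- manip.camera(name): name is "scene" or "side" or "wrist"; returns the picture (384x512x3 uint8, blue, green, red); there is no depth.
- manip.camera_info(name): a dict with "fx", "fy", "cx", "cy" (pixels), "rvec" (rotation vector, rad) and "tvec" (3), from world to camera coordinates, as OpenCV has them; the wrist camera has in their place "T_tool_cam" (4x4, takes a point from camera to tool coordinates, whose origin is the TCP and whose axes are the flange's). Camera axes: x right, y down, z forward; pixel columns grow to the right and rows downward; lengths in m; the calibration is good to about 2 mm. A picture is of the moment at which its call begins: read the wrist's pose just before it. camera_info takes no time and is no camera call.
- manip.hand_in(): hands the job in, once; it reports no verdict.
The state is a dict: "t": time; "joints": joint angles; "dq": joint speeds; "tau": joint torques, N m; "eef_pos": TCP position; "ee_rot": TCP orientation; "force": force on the tool from outside, world axes, zero at the start; "moment": the same for the moment, N m; "opening": finger opening in m.
Only numpy, scipy, OpenCV 4.12 (cv2) and the standard library are available. Lean on these libraries where they do the work, as an engineer would, in place of code of your own. Each camera call takes 0.05 s, during which the arm holds its last target.

## Working session

There is one attempt and no reset: what is moved stays moved. The work goes in short steps, Python scripts to look and compute and a tool call to move; the robot and the scene stay as the last step left them, time stands still between calls to the robot, and variables do not carry over. Pictures are saved under pics/ and viewed, and the job is handed in when it is done.

Besides the shell and the picture viewer there is one more tool, called after "Emit:" as name(argument=value, ...) on one line, values as JSON. step_arm: Moves the arm, as the interface text tells. Its arguments: {"type":"object","properties":{"increments":{"type":"array"},"force":{"type":"number"}},"required":["increments"]}

```bash
mkdir -p pics; cat > h.py <<'E'
import numpy as np, cv2
from rig import manip
from scipy.spatial.transform import Rotation as R
def cam(name,st=None):
    ci=manip.camera_info(name)
    K=np.array([[ci["fx"],0,ci["cx"]],[0,ci["fy"],ci["cy"]],[0,0,1.]])
    if "rvec" in ci:
        Rm=cv2.Rodrigues(np.array(ci["rvec"],float))[0]; t=np.array(ci["tvec"],float).ravel()
        return K,Rm.T,-Rm.T@t   # K, cam->world rot, cam centre
    T=np.array(ci["T_tool_cam"]); Rt=R.from_euler('xyz',st["ee_rot"],degrees=True).as_matrix()
    return K,Rt@T[:3,:3],Rt@T[:3,3]+np.array(st["eef_pos"])
def ray(c,px):
    K,Rw,o=c; d=Rw@np.linalg.solve(K,[px[0],px[1],1.]); return o,d/np.linalg.norm(d)
def onplane(c,px,z):
    o,d=ray(c,px); return o+d*(z-o[2])/d[2]
def proj(c,P):
    K,Rw,o=c; q=K@(Rw.T@(np.array(P)-o)); return q[:2]/q[2]
def tri(c1,p1,c2,p2):
    o1,d1=ray(c1,p1);o2,d2=ray(c2,p2)
    A=np.stack([d1,-d2],1); s=np.linalg.lstsq(A,o2-o1,rcond=None)[0]
    a,b=o1+s[0]*d1,o2+s[1]*d2; return (a+b)/2,np.linalg.norm(a-b)
E
python3 - <<'E'
from h import *
st=manip.observe(); print(st)
for n in ("scene","side","wrist"):
    im=manip.camera(n); cv2.imwrite(f"pics/{n}0.png",im)
    K,Rw,o=cam(n,st); print(n,K[0,0],K[0,2],K[1,2],o.round(3),Rw.round(2).tolist())
E
```

```text
{'t': 0.0, 'joints': array([ 6.78946996e+01,  1.64526289e+01,  9.04236621e+01,  8.45475931e-05,
        7.32584199e+01, -8.59436086e+00]), 'dq': array([ 0.00695104,  0.08817131,  0.00324208, -0.13393986,  0.03763377,
        0.0746791 ]), 'tau': array([ 5.00148271e-04, -4.05993104e+01, -2.92614752e+01, -1.75523628e-04,
        5.90275842e-03, -8.05053986e-06]), 'eef_pos': array([0.15741951, 0.6557056 , 0.22994855]), 'ee_rot': array([-1.79866814e+02, -2.02109079e-02,  1.66489012e+02]), 'force': array([ 0.10766945, -0.14109307, -0.76368431]), 'moment': array([ 0.03009197, -0.08108114, -0.02148269]), 'opening': 0.0855020547700926}
scene 479.4176580911118 257.5950118808832 185.91007020854087 [ 1.258 -0.223  0.958] [[0.31, 0.71, -0.64], [0.95, -0.23, 0.21], [-0.0, -0.67, -0.74]]
side 347.3805975042029 253.97995963557173 198.46264187000287 [ 0.225 -0.498  0.749] [[0.85, -0.37, 0.37], [-0.52, -0.63, 0.58], [0.02, -0.69, -0.73]]
wrist 323.8866881604198 255.06507338513327 187.9842533715111 [0.078 0.676 0.372] [[0.23, 0.92, 0.31], [0.97, -0.22, -0.08], [-0.0, 0.32, -0.95]]
```

View pics/scene0.png

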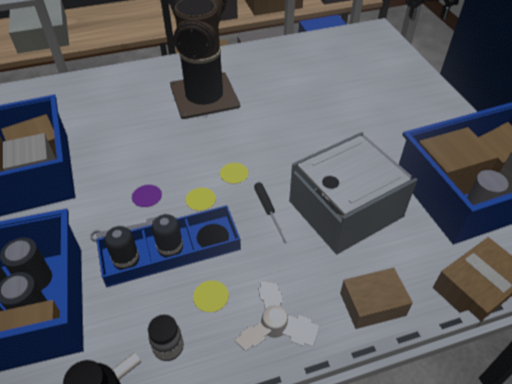

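View pics/side0.png

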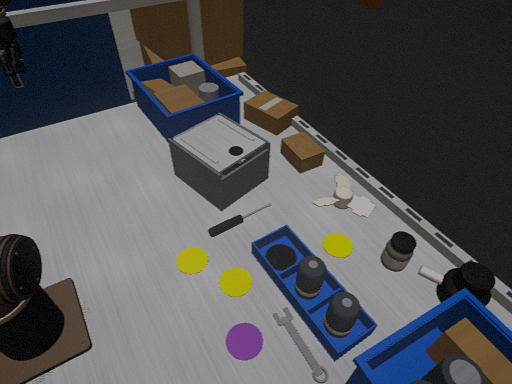

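View pics/wrist0.png

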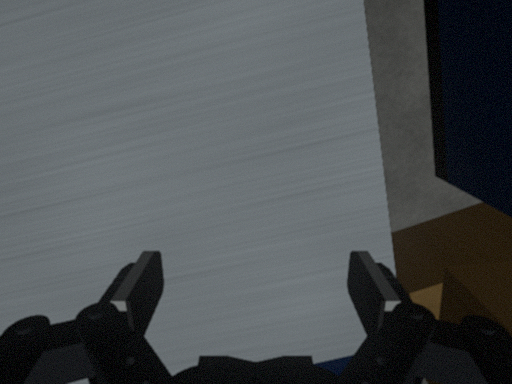

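The scene image shows the locker lid with its black disc at about (331,182). The blue tray's empty pocket with the black pad is at (213,236), and the two stock filters are at (122,247) and (167,235). The screwdriver is at (268,205), and the wrench lies behind the tray. In the side image the disc is at (236,151) and the pad at (281,256). Next I'll measure these.

```bash
cat > m.py <<'E'
from h import *
ims={n:cv2.imread(f"pics/{n}0.png") for n in("scene","side")}
C={n:cam(n) for n in("scene","side")}
def dark(n,box,thr):
    x0,y0,x1,y1=box; g=ims[n][y0:y1,x0:x1].max(2); m=(g<thr).astype(np.uint8)
    k,l,s,c=cv2.connectedComponentsWithStats(m)
    return [(s[i,4],(c[i]+[x0,y0]).round(1).tolist(),s[i,:4].tolist()) for i in range(1,k) if s[i,4]>30]
for n,b in(("scene",(315,170,348,195)),("side",(222,140,250,162))):
    for thr in(45,60): print("disc",n,thr,dark(n,b,thr),)
for n,b in(("scene",(190,215,240,255)),("side",(258,235,302,275))):
    for thr in(30,45): print("pad",n,thr,dark(n,b,thr))
crop=np.hstack([cv2.resize(ims["scene"][130:250,280:420],None,fx=3,fy=3,interpolation=2),cv2.resize(ims["side"][105:225,160:280],None,fx=3,fy=3,interpolation=2)])
cv2.imwrite("pics/crop1.png",crop[:, :800])
crop=np.hstack([cv2.resize(ims["scene"][200:290,85:250],None,fx=2.4,fy=2.4,interpolation=2),cv2.resize(ims["side"][220:310,245:400],None,fx=2.4,fy=2.4,interpolation=2)])
cv2.imwrite("pics/crop2.png",crop[:, :800])
E
python3 m.py
```

```text
disc scene 45 []
disc scene 60 [(np.int32(133), [330.1, 181.8], [8, 7, 15, 11])]
disc side 45 [(np.int32(87), [235.6, 150.5], [7, 7, 14, 8])]
disc side 60 [(np.int32(95), [235.7, 150.5], [7, 6, 14, 10])]
pad scene 30 []
pad scene 45 [(np.int32(463), [211.7, 234.8], [8, 10, 30, 21])]
pad side 30 []
pad side 45 [(np.int32(548), [280.8, 256.5], [8, 10, 30, 25])]
```

```bash
sleep 1
```

```text
(no output)
```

View pics/crop1.png

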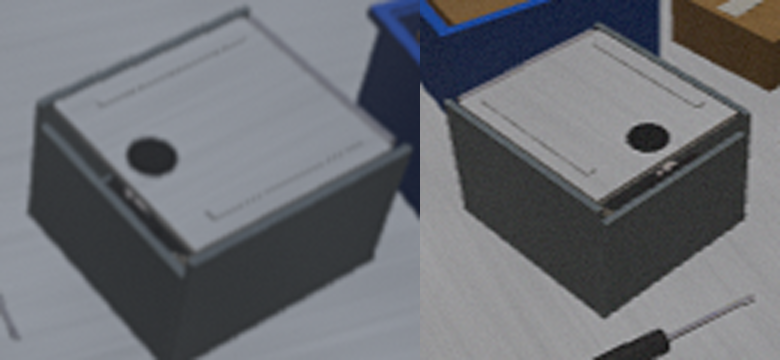

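View pics/crop2.png

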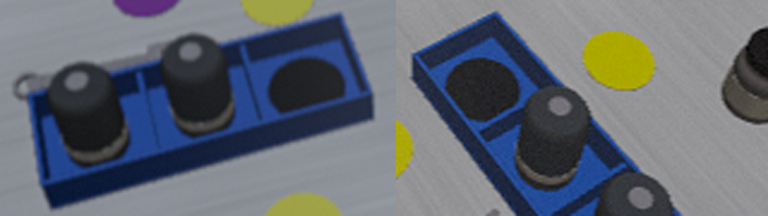

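```bash
cat > m2.py <<'E'
from h import *
C={n:cam(n) for n in("scene","side")}
print("disc tri",tri(C["scene"],(330.1,181.8),C["side"],(235.7,150.5)),onplane(C["scene"],(330.1,181.8),.142),onplane(C["side"],(235.7,150.5),.142))
print("pad tri",tri(C["scene"],(211.7,234.8),C["side"],(280.8,256.5)),onplane(C["scene"],(211.7,234.8),.007),onplane(C["side"],(280.8,256.5),.007))
def s(p): return (280+p[0]/3,130+p[1]/3)
def d(p): return (160+(p[0]-420)/3,105+p[1]/3)
print("scene corners");
S=[onplane(C["scene"],s(p),.14) for p in((38,105),(249,9),(410,150),(187,263))]
for a in S: print(a.round(3))
print("side corners")
D=[onplane(C["side"],d(p),.14) for p in((447,104),(598,24),(748,118),(604,218))]
for a in D: print(a.round(3))
for Q in(S,D):
    print([round(float(np.linalg.norm(Q[i]-Q[(i+1)%4])),3) for i in range(4)],[round(float(np.degrees(np.arctan2(*(Q[(i+1)%4]-Q[i])[1::-1]))),1) for i in range(4)],np.mean(Q,0).round(3))
def s2(p): return (85+p[0]/2.4,200+p[1]/2.4)
def d2(p): return (245+(p[0]-396)/2.4,220+p[1]/2.4)
print("tray corners z.045 scene")
T=[onplane(C["scene"],s2(p),.045) for p in((30,92),(340,14),(372,95),(49,186))]
for a in T: print(a.round(3))
T2=[onplane(C["side"],d2(p),.045) for p in((412,54),(497,13))]
for a in T2: print(a.round(3))
v=T[1]-T[0]; print("tray y dir",np.degrees(np.arctan2(v[1],v[0])),np.linalg.norm(v)); v=T[2]-T[3]; print(np.degrees(np.arctan2(v[1],v[0])),np.linalg.norm(v))
for nm,p in(("stock1",(78,82)),("stock2",(190,54))): print(nm,onplane(C["scene"],s2(p),.110).round(3))
print("drv",[onplane(C["scene"],p,.012).round(3) for p in((257,184),(285,241))])
print("wrench",[onplane(C["scene"],p,.005).round(3) for p in((98,236),(178,218))],[onplane(C["side"],p,.005).round(3) for p in((320,375),(280,313))])
E
python3 m2.py
```

```text
disc tri (array([0.59088253, 0.16898477, 0.13940747]), np.float64(0.0008618749696104727)) [0.59334508 0.16730583 0.142     ] [0.58934611 0.16674575 0.142     ]
pad tri (array([ 0.55799258, -0.11561777,  0.00829454]), np.float64(2.2332190606637572e-05)) [ 0.55703198 -0.11546116  0.007     ] [ 0.55857648 -0.11496143  0.007     ]
scene corners
[0.514 0.105 0.14 ]
[0.461 0.317 0.14 ]
[0.648 0.362 0.14 ]
[0.697 0.151 0.14 ]
side corners
[0.45  0.307 0.14 ]
[0.638 0.357 0.14 ]
[0.687 0.145 0.14 ]
[0.505 0.092 0.14 ]
[0.218, 0.193, 0.217, 0.189] [103.9, 13.7, -76.9, -166.0] [0.58  0.234 0.14 ]
[0.194, 0.217, 0.19, 0.222] [14.9, -77.1, -163.7, 104.1] [0.57  0.225 0.14 ]
tray corners z.045 scene
[ 0.513 -0.376  0.045]
[ 0.51  -0.063  0.045]
[ 0.619 -0.06   0.045]
[ 0.626 -0.37   0.045]
[ 0.503 -0.063  0.045]
[ 0.611 -0.064  0.045]
tray y dir 90.50997682827429 0.3136900669818709
91.343414578245 0.30949527889257983
stock1 [ 0.568 -0.323  0.11 ]
stock2 [ 0.567 -0.22   0.11 ]
drv [array([0.435, 0.04 , 0.012]), array([0.633, 0.048, 0.012])]
wrench [array([ 0.474, -0.381,  0.005]), array([ 0.478, -0.183,  0.005])] [array([ 0.466, -0.386,  0.005]), array([ 0.472, -0.238,  0.005])]
```

Disc candidates: the rubber disc on the lid, scene (330,182) and side (236,150), is the one I want. The other dark rounds are the pad in the tray at scene (212,235), the jar cap at (164,330) and the filter tops. The purple disc at (147,195) and the yellow ones at (201,199), (234,173) and (211,295) are decoys. The close crop confirms the disc beside the latch on the grey lid. It triangulates to (0.591, 0.168, 0.139) and should be at z = 0.142. The lid corners give a locker of 0.19–0.22 m, yaw about 14.3°.

The pad in the blue tray triangulates to (0.558, -0.1155, 0.008).

```bash
cat > p.py <<'E'
import sys,json
from h import *
# commanded pose stored in cmd.json: pos, yaw-down rot matrix
def load():
    try: d=json.load(open("cmd.json")); return np.array(d["p"]),np.array(d["R"])
    except FileNotFoundError: 
        return np.array([.158,.656,.231]),R.from_euler('xyz',[180,0,166.489],degrees=True).as_matrix()
def save(p,Rm): json.dump({"p":list(map(float,p)),"R":np.array(Rm).tolist()},open("cmd.json","w"))
def row(p,Rm,tp,rpy):
    s=Rm.T@(np.array(tp)-p)/.25; rv=R.from_matrix(Rm.T@R.from_euler('xyz',rpy,degrees=True).as_matrix()).as_rotvec()/(np.pi/2)
    return np.r_[s,rv].round(3)
def apply(r):
    p,Rm=load(); r=np.array(r,float); p2=p+Rm@(r[:3]*.25); R2=Rm@R.from_rotvec(r[3:6]*np.pi/2).as_matrix(); save(p2,R2)
    print("cmd",p2.round(4),R.from_matrix(R2).as_euler('xyz',degrees=True).round(2))
def obs():
    s=manip.observe(); print("t",round(s['t'],2),s['eef_pos'].round(4),s['ee_rot'].round(2),"F",s['force'].round(1),"op",round(s['opening'],4)); return s
E
python3 - <<'E'
from p import *
p,Rm=load()
print(row(p,Rm,(.375,.43,.30),[180,0,104.3]))
C=cam("scene"); print(onplane(C,(405,155),.12),onplane(C,(447,233),0),onplane(C,(404,185),0.0))
E
```

```text
[-1.055 -0.676 -0.276  0.    -0.     0.691]
[0.54886994 0.39319648 0.12      ] [7.25133014e-01 4.41158438e-01 1.11022302e-16] [0.54966113 0.42044455 0.        ]
```

Emit:
step_arm(increments=[[[-0.96, -0.7, -0.28, 0, 0, 0.69, -1], [-0.96, -0.7, -0.28, 0, 0, 0.69, -1], [-0.96, -0.7, -0.28, 0, 0, 0.69, -1], [-0.96, -0.7, -0.28, 0, 0, 0.69, -1], [-0.96, -0.7, -0.28, 0, 0, 0.69, -1], [-0.96, -0.7, -0.28, 0, 0, 0.69, -1], [-0.96, -0.7, -0.28, 0, 0, 0.69, -1], [-0.96, -0.7, -0.28, 0, 0, 0.69, -1], [-0.96, -0.7, -0.28, 0, 0, 0.69, -1], [-0.96, -0.7, -0.28, 0, 0, 0.69, -1]]])

```text
t: 1.15
eef_pos: [0.3499, 0.43, 0.3009]
ee_rot: [-180.0, 0.0, 104.4]
force: [-0.3, 0.1, 1.1]
opening: -0.0001
```

```bash
python3 - <<'E'
from p import *
apply([-0.96,-0.7,-0.28,0,0,0.69]); obs()
p,Rm=load()
print(row(p,Rm,(.56,.21,.30),[180,0,104.3]))
E
```

```text
cmd [0.3505 0.4298 0.301 ] [180.     0.   104.39]
t 1.15 [0.3499 0.43   0.3009] [-1.7996e+02  2.0000e-02  1.0445e+02] F [-0.3  0.1  1.1] op -0.0001
[-1.06e+00  5.93e-01  4.00e-03 -0.00e+00 -0.00e+00  1.00e-03]
```

Emit:
step_arm(increments=[[[-1, 0.6, 0, 0, 0, 0, -1], [-1, 0.6, 0, 0, 0, 0, -1], [-1, 0.6, 0, 0, 0, 0, -1], [-1, 0.6, 0, 0, 0, 0, -1], [-1, 0.6, 0, 0, 0, 0, -1], [-1, 0.6, 0, 0, 0, 0, -1], [-1, 0.6, 0, 0, 0, 0, -1], [-1, 0.6, 0, 0, 0, 0, -1]]])

```text
t: 1.95
eef_pos: [0.5576, 0.2251, 0.3006]
ee_rot: [-179.9, -0.0, 104.4]
force: [0.0, 0.0, -0.9]
opening: 0.0
```

```bash
python3 - <<'E'
from p import *
apply([-1,0.6,0,0,0,0]); s=obs()
cv2.imwrite("pics/w1.png",manip.camera("wrist"))
C=cam("wrist",s); print(proj(C,(.591,.168,.142)))
p,Rm=load()
print(row(p,Rm,(.591,.168,.155),[180,0,104.3]))
E
```

```text
cmd [0.5579 0.2249 0.301 ] [180.     0.   104.39]
t 1.95 [0.5576 0.2251 0.3006] [-1.7991e+02 -3.0000e-02  1.0436e+02] F [ 0.   0.  -0.9] op 0.0
[272.28245726 229.67962751]
[-0.253  0.072  0.584 -0.    -0.     0.001]
```

View pics/w1.png

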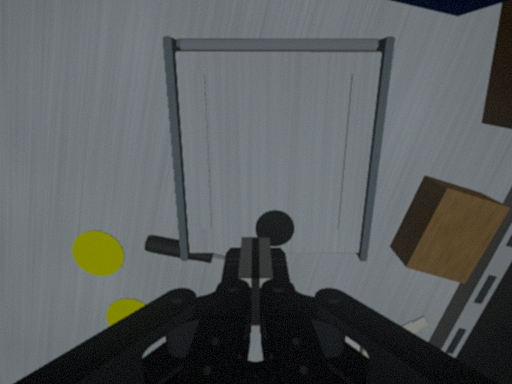

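The wrist view shows the disc at about (275,226); my estimate projected to (272,230), about 3 px off. The hinge bar is along the top.

```bash
python3 - <<'E'
from p import *
s=obs(); C=cam("wrist",s)
im=cv2.imread("pics/w1.png"); g=im[200:250,250:300].max(2); m=(g<45).astype(np.uint8)
k,l,st,c=cv2.connectedComponentsWithStats(m); print(st.tolist(),c.round(1).tolist())
print(onplane(C,(275.5,226.5),.142))
Q=[onplane(C,p,.14) for p in((164,39),(395,39),(370,260),(182,260))]
for q in Q: print(q.round(4))
print([round(float(np.linalg.norm(Q[i]-Q[(i+1)%4])),3) for i in range(4)],[round(float(np.degrees(np.arctan2(*(Q[(i+1)%4]-Q[i])[1::-1]))),1) for i in range(4)])
E
```

```text
t 2.0 [0.557  0.2258 0.3008] [-1.7993e+02 -3.0000e-02  1.0444e+02] F [-0.7  1.   0.5] op -0.0002
[[0, 0, 50, 50, 1468], [2, 11, 41, 39, 1019], [20, 48, 11, 2, 13]] [[25.4, 21.4], [23.2, 28.6], [25.2, 48.8]]
[0.59282533 0.17295362 0.142     ]
[0.4539 0.3179 0.14  ]
[0.6448 0.3669 0.14  ]
[0.7012 0.1593 0.14  ]
[0.5072 0.1095 0.14  ]
[0.197, 0.215, 0.2, 0.215] [14.4, -74.8, -165.6, 104.3]
```

Emit:
step_arm(increments=[[[-0.247, 0.077, 0.2, 0, 0, 0, -1], [-0.247, 0.077, 0.4, 0, 0, 0, -1], [-0.247, 0.077, 0.5, 0, 0, 0, -1], [-0.247, 0.077, 0.56, 0, 0, 0, -1], [-0.247, 0.077, 0.59, 0, 0, 0, -1], [-0.247, 0.077, 0.6, 0, 0, 0, -1]]])

```text
t: 2.6
eef_pos: [0.5917, 0.1717, 0.1525]
ee_rot: [179.9, -0.0, 104.5]
force: [-0.1, 0.1, 0.7]
opening: -0.0002
```

```bash
python3 - <<'E'
from p import *
apply([-0.247,.077,.6,0,0,0]); s=obs()
for n in("scene","side"): cv2.imwrite(f"pics/{n}1.png",manip.camera(n))
a=cv2.resize(cv2.imread("pics/scene1.png")[110:240,270:400],None,fx=3,fy=3); b=cv2.resize(cv2.imread("pics/side1.png")[85:215,170:300],None,fx=3,fy=3)
cv2.imwrite("pics/c2.png",np.hstack([a,b]))
E
```

```text
cmd [0.5919 0.1699 0.151 ] [180.     0.   104.39]
t 2.6 [0.5917 0.1717 0.1525] [179.91  -0.   104.5 ] F [-0.1  0.1  0.7] op -0.0002
```

View pics/c2.png

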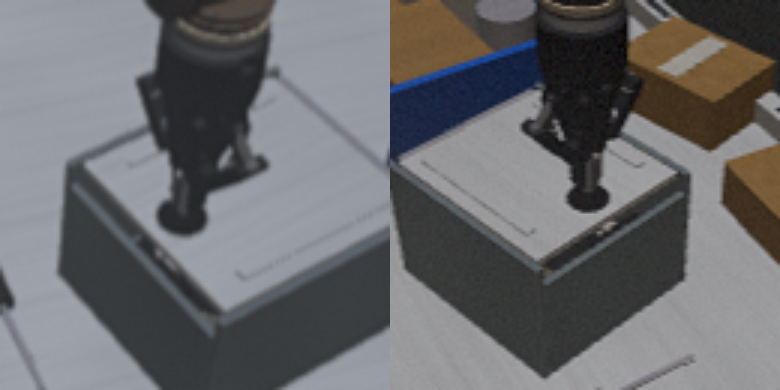

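Both crops show the shut fingertips just above the centre of the disc. Next I press gently.

Emit:
step_arm(increments=[[[0, 0, 0.016, 0, 0, 0, -1], [0, 0, 0.032, 0, 0, 0, -1], [0, 0, 0.044, 0, 0, 0, -1], [0, 0, 0.052, 0, 0, 0, -1], [0, 0, 0.052, 0, 0, 0, -1]]])

```text
t: 3.2
eef_pos: [0.5922, 0.1704, 0.1404]
ee_rot: [179.9, -0.0, 104.4]
force: [-2.4, 0.7, 6.3]
opening: -0.0003
```

```bash
python3 - <<'E'
from p import *
apply([0,0,.052,0,0,0]); s=obs()
E
```

```text
cmd [0.5919 0.1699 0.138 ] [180.     0.   104.39]
t 3.2 [0.5922 0.1704 0.1404] [ 1.7993e+02 -1.0000e-02  1.0439e+02] F [-2.4  0.7  6.3] op -0.0003
```

Emit:
step_arm(increments=[[[0, 0, 0.006, 0, 0, 0, -1], [0, 0, 0.012, 0, 0, 0, -1], [0, 0, 0.018, 0, 0, 0, -1], [0, 0, 0.018, 0, 0, 0, -1]]])

```text
t: 3.6
eef_pos: [0.5923, 0.1703, 0.1384]
ee_rot: [179.9, 0.0, 104.4]
force: [-7.2, -0.8, 14.8]
opening: 0.0001
```

```bash
python3 - <<'E'
from p import *
apply([0,0,.018,0,0,0]); s=obs()
E
```

```text
cmd [0.5919 0.1699 0.1335] [180.     0.   104.39]
t 3.6 [0.5923 0.1703 0.1384] [1.7994e+02 1.0000e-02 1.0440e+02] F [-7.2 -0.8 14.8] op 0.0001
```

Emit:
step_arm(increments=[[[0, 0, 0.006, 0, 0, 0, -1], [0, 0, 0.012, 0, 0, 0, -1], [0, 0, 0.012, 0, 0, 0, -1]]])

```text
t: 3.9
eef_pos: [0.5923, 0.1703, 0.1353]
ee_rot: [179.9, 0.0, 104.4]
force: [-6.5, -0.8, 14.9]
opening: 0.0001
```

```bash
python3 - <<'E'
from p import *
apply([0,0,.012,0,0,0]); s=obs(); print(s['moment'])
E
```

```text
cmd [0.5919 0.1699 0.1305] [180.     0.   104.39]
t 3.9 [0.5923 0.1703 0.1353] [1.7993e+02 1.0000e-02 1.0440e+02] F [-6.5 -0.8 14.9] op 0.0001
[-0.15977059  1.10976545  0.04355839]
```

Emit:
step_arm(increments=[[[0, 0, 0.006, 0, 0, 0, -1], [0, 0, 0.006, 0, 0, 0, -1]]])

```text
t: 4.1
eef_pos: [0.5923, 0.1703, 0.1337]
ee_rot: [179.9, 0.0, 104.4]
force: [-5.6, -0.6, 13.9]
opening: -0.0002
```

```bash
python3 - <<'E'
from p import *
apply([0,0,.006,0,0,0]); s=obs(); print(s['moment'])
E
```

```text
cmd [0.5919 0.1699 0.129 ] [180.     0.   104.39]
t 4.1 [0.5923 0.1703 0.1337] [1.7993e+02 1.0000e-02 1.0440e+02] F [-5.6 -0.6 13.9] op -0.0002
[-0.05937958  1.10201788  0.00157336]
```

Emit:
step_arm(increments=[[[0, 0, -0.016, 0, 0, 0, -1], [0, 0, -0.032, 0, 0, 0, -1], [0, 0, -0.048, 0, 0, 0, -1], [0, 0, -0.064, 0, 0, 0, -1], [0, 0, -0.072, 0, 0, 0, -1], [0, 0, -0.072, 0, 0, 0, -1]]])

```text
t: 4.7
eef_pos: [0.592, 0.1706, 0.148]
ee_rot: [179.9, -0.0, 104.4]
force: [0.1, 2.7, 3.9]
opening: -0.0
```

```bash
python3 - <<'E'
from p import *
apply([0,0,-.072,0,0,0]); s=obs(); print(s['moment'])
im=manip.camera("side"); cv2.imwrite("pics/s2.png",im); cv2.imwrite("pics/s2c.png",cv2.resize(im[85:215,170:300],None,fx=4,fy=4))
E
```

```text
cmd [0.5919 0.1699 0.147 ] [180.     0.   104.39]
t 4.7 [0.592  0.1706 0.148 ] [ 1.7990e+02 -3.0000e-02  1.0438e+02] F [0.1 2.7 3.9] op -0.0
[ 0.41889227 -0.04586896  0.04025871]
```

View pics/s2c.png

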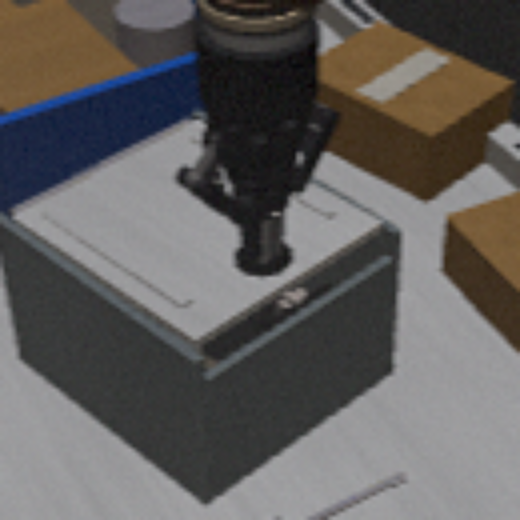

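The lid has come free: contact force is about 4 N at z = 0.148, above its shut height. The crop shows the fingertip still resting on the disc. Next I compute the arc to follow.

```bash
python3 - <<'E'
from p import *
for k in range(1,21):
    th=.035+.05*k; r=.17*np.cos(th)-.007*np.sin(th)-.011*min(th/.3,1); z=.135+.17*np.sin(th)+.007*np.cos(th)
    print(k,round(th,3),round((.17-r)/.25,3),round(-(z-.148)/.25,3))
E
```

```text
1 0.085 0.017 -0.034
2 0.135 0.03 -0.067
3 0.185 0.044 -0.101
4 0.235 0.06 -0.134
5 0.285 0.077 -0.166
6 0.335 0.091 -0.198
7 0.385 0.104 -0.229
8 0.435 0.119 -0.26
9 0.485 0.135 -0.29
10 0.535 0.153 -0.319
11 0.585 0.173 -0.347
12 0.635 0.193 -0.374
13 0.685 0.215 -0.4
14 0.735 0.238 -0.425
15 0.785 0.263 -0.448
16 0.835 0.288 -0.471
17 0.885 0.315 -0.492
18 0.935 0.343 -0.512
19 0.985 0.371 -0.53
20 1.035 0.401 -0.547
```

Emit:
step_arm(increments=[[[0.017, 0, -0.034, 0, 0, 0, -1], [0.03, 0, -0.067, 0, 0, 0, -1], [0.044, 0, -0.101, 0, 0, 0, -1], [0.06, 0, -0.134, 0, 0, 0, -1], [0.077, 0, -0.166, 0, 0, 0, -1], [0.091, 0, -0.198, 0, 0, 0, -1], [0.104, 0, -0.229, 0, 0, 0, -1], [0.119, 0, -0.26, 0, 0, 0, -1], [0.135, 0, -0.29, 0, 0, 0, -1]]])

```text
t: 5.65
eef_pos: [0.5831, 0.2036, 0.2204]
ee_rot: [180.0, -0.1, 104.4]
force: [1.6, 0.7, 2.5]
opening: 0.0
```

```bash
python3 - <<'E'
from p import *
apply([.135,0,-.29,0,0,0]); s=obs(); print(s['moment'])
im=manip.camera("side"); cv2.imwrite("pics/s3.png",im); cv2.imwrite("pics/s3c.png",cv2.resize(im[45:215,150:320],None,fx=3,fy=3))
E
```

```text
cmd [0.5835 0.2026 0.2195] [180.     0.   104.39]
t 5.65 [0.5831 0.2036 0.2204] [ 1.7998e+02 -5.0000e-02  1.0439e+02] F [1.6 0.7 2.5] op 0.0
[ 0.11277857 -0.23480773  0.02387048]
```

View pics/s3c.png

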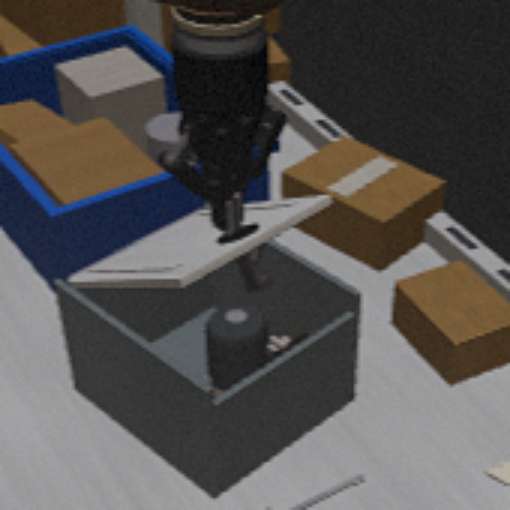

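The lid rests under the finger at about 0.48 rad and the filter is visible inside. I continue along the arc.

Emit:
step_arm(increments=[[[0.018, 0, -0.029, 0, 0, 0, -1], [0.038, 0, -0.057, 0, 0, 0, -1], [0.058, 0, -0.084, 0, 0, 0, -1], [0.08, 0, -0.11, 0, 0, 0, -1], [0.103, 0, -0.135, 0, 0, 0, -1], [0.128, 0, -0.158, 0, 0, 0, -1], [0.153, 0, -0.181, 0, 0, 0, -1], [0.18, 0, -0.202, 0, 0, 0, -1], [0.208, 0, -0.222, 0, 0, 0, -1], [0.236, 0, -0.24, 0, 0, 0, -1]]])

```text
t: 6.7
eef_pos: [0.5681, 0.2605, 0.2799]
ee_rot: [-179.9, 0.0, 104.4]
force: [-0.7, 1.9, 0.0]
opening: 0.0004
```

```bash
python3 - <<'E'
from p import *
apply([.236,0,-.24,0,0,0]); s=obs(); print(s['moment'])
im=manip.camera("side"); cv2.imwrite("pics/s4.png",im); cv2.imwrite("pics/s4c.png",cv2.resize(im[25:215,140:330],None,fx=3,fy=3))
E
```

```text
cmd [0.5688 0.2597 0.2795] [180.     0.   104.39]
t 6.7 [0.5681 0.2605 0.2799] [-1.7994e+02  1.0000e-02  1.0439e+02] F [-0.7  1.9  0. ] op 0.0004
[ 0.33314591  0.13274755 -0.03473462]
```

View pics/s4c.png

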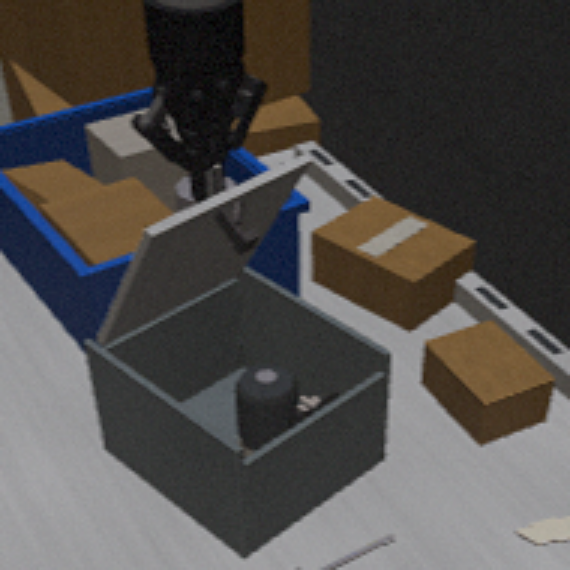

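Emit:
step_arm(increments=[[[0, 0, -0.04, 0, 0, 0, -1], [0, 0, -0.08, 0, 0, 0, -1], [0, 0, -0.13, 0, 0, 0, -1], [0, 0, -0.2, 0, 0, 0, -1], [-0.05, 0, -0.3, 0, 0, 0, -1], [-0.15, 0, -0.4, 0, 0, 0, -1], [-0.3, 0, -0.4, 0, 0, 0, 1], [-0.45, 0, -0.4, 0, 0, 0, 1], [-0.6, 0, -0.4, 0, 0, 0, 1], [-0.6, 0, -0.4, 0, 0, 0, 1]]])

```text
t: 7.75
eef_pos: [0.6069, 0.1096, 0.3809]
ee_rot: [180.0, 0.2, 104.0]
force: [-0.7, 0.5, 0.4]
opening: 0.0583
```

```bash
python3 - <<'E'
from p import *
apply([-.6,0,-.4,0,0,0]); s=obs()
for n in("side","wrist","scene"): cv2.imwrite(f"pics/{n}5.png",manip.camera(n))
a=cv2.imread("pics/side5.png"); cv2.imwrite("pics/s5c.png",np.hstack([cv2.resize(a[25:215,140:330],None,fx=2,fy=2),cv2.resize(cv2.imread("pics/scene5.png")[60:250,240:440],None,fx=2,fy=2)]))
E
```

```text
cmd [0.6061 0.1144 0.3795] [180.     0.   104.39]
t 7.75 [0.6069 0.1096 0.3809] [179.97   0.21 104.03] F [-0.7  0.5  0.4] op 0.0583
```

View pics/s5c.png

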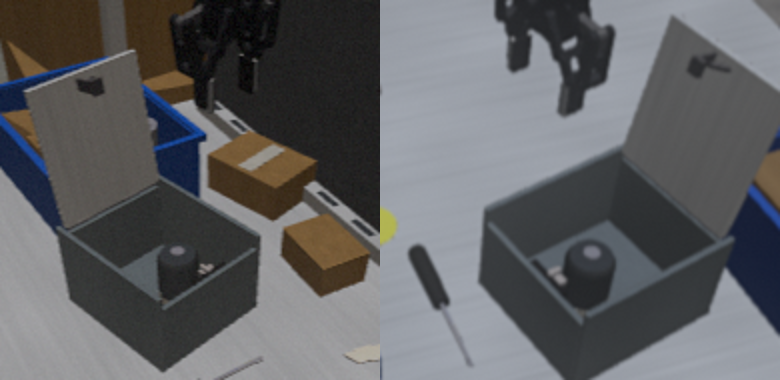

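View pics/wrist5.png

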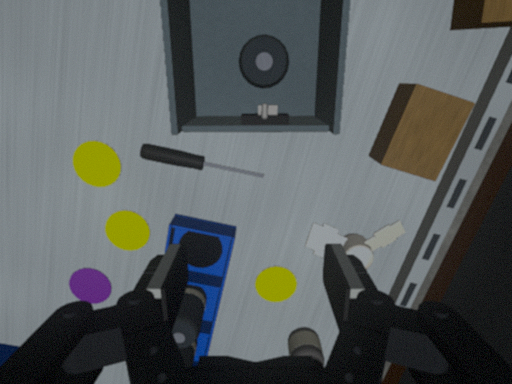

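The lid stands open past vertical. The filter's light top spot is at wrist (264,61), scene (346,186) and side (229,151).

```bash
python3 - <<'E'
from p import *
C={n:cam(n) for n in("scene","side")}
def spot(n,c,r=6,f=None):
    im=cv2.imread(f"pics/{f or n+'5'}.png").max(2).astype(float); x,y=c; w=im[y-r:y+r+1,x-r:x+r+1]; w=np.clip(w-(w.min()+w.max())/2,0,None)
    yy,xx=np.mgrid[y-r:y+r+1,x-r:x+r+1]; return ((w*xx).sum()/w.sum(),(w*yy).sum()/w.sum())
a,b=spot("scene",(346,186)),spot("side",(229,151)); print(a,b)
print(onplane(C["scene"],a,.113),onplane(C["side"],b,.113),tri(C["scene"],a,C["side"],b))
s=obs(); w=manip.camera("wrist"); cv2.imwrite("pics/wrist6.png",w); Cw=cam("wrist",s); c=spot("wrist",(264,61),9,"wrist6"); print(c,onplane(Cw,c,.113))
print("pad",onplane(Cw,(201,250),.007))
E
```

```text
(np.float64(345.65281058101084), np.float64(185.54038734057627)) (np.float64(228.3143254520167), np.float64(149.8539638386648))
[0.59221212 0.21152157 0.113     ] [0.58972616 0.21185418 0.113     ] (array([0.59058762, 0.21284393, 0.11146435]), np.float64(0.0010279395816167952))
t 7.9 [0.6059 0.1142 0.3807] [1.7996e+02 4.0000e-02 1.0433e+02] F [-0.7 -0.7 -0.4] op 0.0789
(np.float64(264.05425480381075), np.float64(63.13289197481027)) [0.59275252 0.21386088 0.113     ]
pad [ 0.56471903 -0.11205818  0.007     ]
```

Emit:
step_arm(increments=[[[0.2, 0.02, 0, 0, 0, 0, 1], [0.395, 0.041, 0.1, 0, 0, 0, 1], [0.395, 0.041, 0.3, 0, 0, 0, 1], [0.395, 0.041, 0.5, 0, 0, 0, 1], [0.395, 0.041, 0.7, 0, 0, 0, 1], [0.395, 0.041, 0.84, 0, 0, 0, 1], [0.395, 0.041, 0.88, 0, 0, 0, 1], [0.395, 0.041, 0.88, 0, 0, 0, 1]]])

```text
t: 8.75
eef_pos: [0.59, 0.2136, 0.1584]
ee_rot: [-179.8, -0.0, 104.5]
force: [0.5, -0.5, 0.3]
opening: 0.0851
```

```bash
python3 - <<'E'
from p import *
apply([.395,.041,.88,0,0,0]); s=obs()
w=manip.camera("wrist"); cv2.imwrite("pics/wrist7.png",w); Cw=cam("wrist",s)
print(proj(Cw,(.5915,.2125,.113)))
E
```

```text
cmd [0.5915 0.2126 0.1595] [180.     0.   104.39]
t 8.75 [0.59   0.2136 0.1584] [-179.8    -0.    104.47] F [ 0.5 -0.5  0.3] op 0.0851
[255.85452875 219.57728013]
```

View pics/wrist7.png

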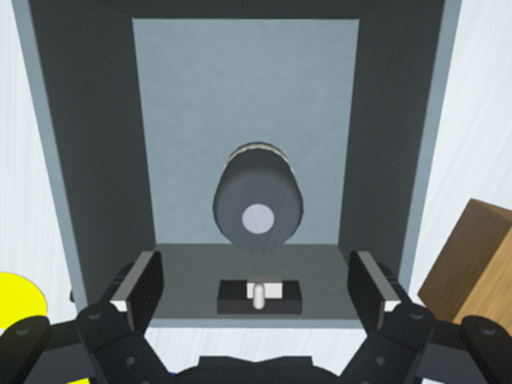

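The filter's top spot is at (258,219), predicted (256,220), and it is centred between the jaws. I descend and grip.

Emit:
step_arm(increments=[[[0, 0, 0.1, 0, 0, 0, 1], [0, 0, 0.2, 0, 0, 0, 1], [0, 0, 0.3, 0, 0, 0, 1], [0, 0, 0.38, 0, 0, 0, 1], [0, 0, 0.42, 0, 0, 0, 1], [0, 0, 0.43, 0, 0, 0, 1], [0, 0, 0.43, 0, 0, 0, 1]]], force=50)

```text
t: 9.5
eef_pos: [0.5926, 0.2133, 0.0543]
ee_rot: [179.8, 0.0, 104.4]
force: [0.6, -0.1, -0.2]
opening: 0.0848
```

Emit:
step_arm(increments=[[[0, 0, 0, 0, 0, 0, -1], [0, 0, 0, 0, 0, 0, -1], [0, 0, 0, 0, 0, 0, -1], [0, 0, 0, 0, 0, 0, -1], [0, 0, 0, 0, 0, 0, -1], [0, 0, 0, 0, 0, 0, -1], [0, 0, 0, 0, 0, 0, -1], [0, 0, 0, 0, 0, 0, -1]]], force=50)

```text
t: 10.3
eef_pos: [0.5922, 0.2131, 0.0545]
ee_rot: [179.9, 0.0, 104.4]
force: [-3.1, -0.2, 5.7]
opening: 0.0608
```

```bash
python3 - <<'E'
from p import *
apply([0,0,.43,0,0,0]); s=obs()
for n in("side","wrist","scene"): cv2.imwrite(f"pics/{n}8.png",manip.camera(n))
a=cv2.imread("pics/side8.png"); cv2.imwrite("pics/s8c.png",np.hstack([cv2.resize(a[25:215,140:330],None,fx=2,fy=2),cv2.resize(cv2.imread("pics/scene8.png")[60:250,240:440],None,fx=2,fy=2)]))
E
```

```text
cmd [0.5915 0.2126 0.052 ] [180.     0.   104.39]
t 10.3 [0.5922 0.2131 0.0545] [1.7986e+02 2.0000e-02 1.0440e+02] F [-3.1 -0.2  5.7] op 0.0608
```

View pics/s8c.png

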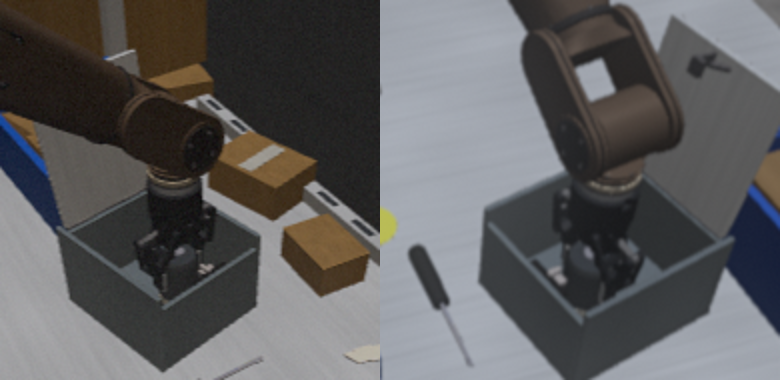

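The fingers stopped at 61 mm on the 62 mm filter, so it is gripped. I lift.

Emit:
step_arm(increments=[[[0, 0, -0.02, 0, 0, 0, -1], [0, 0, -0.08, 0, 0, 0, -1], [0, 0, -0.18, 0, 0, 0, -1], [0, 0, -0.3, 0, 0, 0, -1], [0, 0, -0.42, 0, 0, 0, -1], [0, 0, -0.54, 0, 0, 0, -1], [0, 0, -0.66, 0, 0, 0, -1], [0, 0, -0.76, 0, 0, 0, -1], [0, 0, -0.8, 0, 0, 0, -1], [0, 0, -0.8, 0, 0, 0, -1]]], force=60)

```text
t: 11.45
eef_pos: [0.5917, 0.213, 0.2543]
ee_rot: [179.8, 0.0, 104.4]
force: [0.1, -1.1, -4.4]
opening: 0.0607
```

```bash
python3 - <<'E'
from p import *
apply([0,0,-.8,0,0,0]); s=obs()
for n in("side","scene"): cv2.imwrite(f"pics/{n}9.png",manip.camera(n))
a=cv2.imread("pics/side9.png"); cv2.imwrite("pics/s9c.png",np.hstack([cv2.resize(a[25:215,140:330],None,fx=2,fy=2),cv2.resize(cv2.imread("pics/scene9.png")[60:250,240:440],None,fx=2,fy=2)]))
p,Rm=load()
print(row(p,Rm,(.558,-.1145,.252),[180,0,91]))
E
```

```text
cmd [0.5915 0.2126 0.252 ] [180.     0.   104.39]
t 11.45 [0.5917 0.213  0.2543] [1.7981e+02 1.0000e-02 1.0439e+02] F [ 0.1 -1.1 -4.4] op 0.0607
[-1.234 -0.455 -0.    -0.    -0.     0.149]
```

View pics/s9c.png

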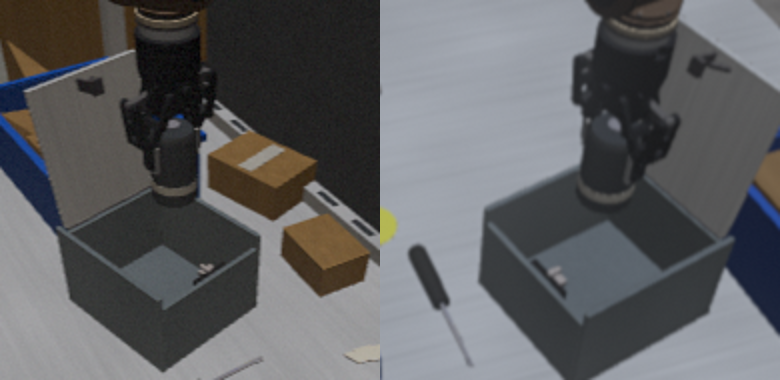

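The filter is clear of the rim, with its foot at about 0.21 m, and the wrist reads -4.4 N. I move toward the tray and look at the pad on the way.

Emit:
step_arm(increments=[[[-0.06, -0.02, 0, 0, 0, 0.02, -1], [-0.16, -0.05, 0, 0, 0, 0.04, -1], [-0.28, -0.09, 0, 0, 0, 0.07, -1], [-0.4, -0.13, 0, 0, 0, 0.1, -1], [-0.52, -0.17, 0, 0, 0, 0.13, -1], [-0.64, -0.21, 0, 0, 0, 0.149, -1], [-0.75, -0.25, 0, 0, 0, 0.149, -1], [-0.8, -0.28, 0, 0, 0, 0.149, -1], [-0.8, -0.28, 0, 0, 0, 0.149, -1], [-0.8, -0.28, 0, 0, 0, 0.149, -1]]])

```text
t: 12.55
eef_pos: [0.5725, 0.002, 0.2514]
ee_rot: [-179.9, -0.1, 90.9]
force: [-0.1, 0.4, -3.4]
opening: 0.0607
```

```bash
python3 - <<'E'
from p import *
apply([-.8,-.28,0,0,0,.149]); s=obs()
w=manip.camera("wrist"); cv2.imwrite("pics/wrist10.png",w); Cw=cam("wrist",s)
print(proj(Cw,(.56,-.115,.007)))
E
```

```text
cmd [0.5734 0.0015 0.252 ] [180.     0.    90.98]
t 12.55 [0.5725 0.002  0.2514] [-1.7992e+02 -6.0000e-02  9.0920e+01] F [-0.1  0.4 -3.4] op 0.0607
[243.90526291 237.72239104]
```

View pics/wrist10.png

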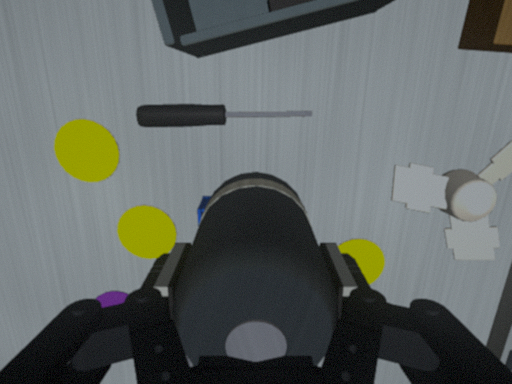

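The held filter hides the pad in this view. I take the pad from the earlier still wrist picture instead.

```bash
python3 - <<'E'
from p import *
w=cv2.imread("pics/wrist6.png"); cv2.imwrite("pics/w6c.png",cv2.resize(w[190:350,130:270],None,fx=4,fy=3.6,interpolation=2))
st={"eef_pos":[.6059,.1142,.3807],"ee_rot":[179.96,.04,104.33]}
C=cam("wrist",st); sub=w[225:270,170:232]; 
m=((sub[:,:,0]<60)).astype(np.uint8)
k,l,s,c=cv2.connectedComponentsWithStats(m); 
for i in range(1,k):
    if s[i,4]>40: print(s[i].tolist(),(c[i]+[170,225]).round(1),onplane(C,c[i]+[170,225],.007).round(4))
P=[.56,-.115,.007]; print(proj(C,P))
E
```

```text
[9, 8, 42, 35, 1143] [199.2 250.4] [ 0.5615 -0.1134  0.007 ]
[198.18521353 250.95319484]
```

View pics/w6c.png

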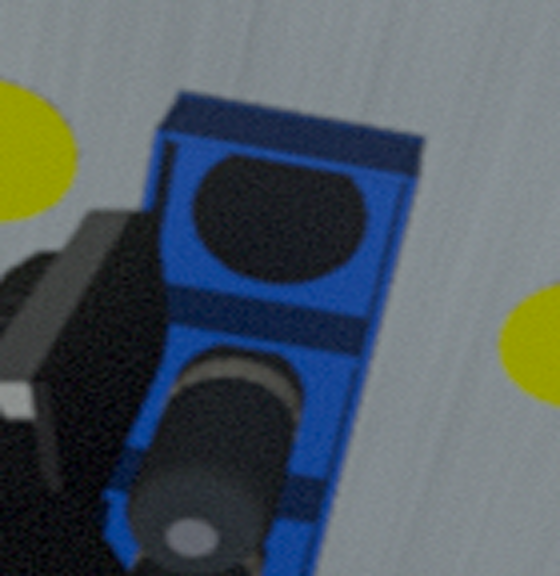

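Emit:
step_arm(increments=[[[-0.08, -0.01, 0, 0, 0, 0, -1], [-0.2, -0.03, 0, 0, 0, 0, -1], [-0.32, -0.05, 0, 0, 0, 0, -1], [-0.42, -0.059, 0, 0, 0, 0, -1], [-0.462, -0.059, 0.05, 0, 0, 0, -1], [-0.462, -0.059, 0.15, 0, 0, 0, -1], [-0.462, -0.059, 0.28, 0, 0, 0, -1], [-0.462, -0.059, 0.41, 0, 0, 0, -1], [-0.462, -0.059, 0.52, 0, 0, 0, -1], [-0.462, -0.059, 0.56, 0, 0, 0, -1]]])

```text
t: 13.6
eef_pos: [0.5577, -0.1114, 0.1075]
ee_rot: [-179.6, -0.2, 91.1]
force: [-0.6, -0.2, -5.1]
opening: 0.0608
```

Emit:
step_arm(increments=[[[0, 0, 0, 0, 0, 0, -1], [0, 0, 0, 0, 0, 0, -1]]])

```text
t: 13.8
eef_pos: [0.5613, -0.1136, 0.1134]
ee_rot: [179.9, 0.0, 91.0]
force: [0.4, 0.1, -3.1]
opening: 0.0611
```

```bash
python3 - <<'E'
from p import *
apply([-.462,-.059,.56,0,0,0]); s=obs()
for n in("side","scene"): cv2.imwrite(f"pics/{n}11.png",manip.camera(n))
a=cv2.imread("pics/side11.png"); cv2.imwrite("pics/s11c.png",np.hstack([cv2.resize(a[180:340,220:380],None,fx=2.5,fy=2.5),cv2.resize(cv2.imread("pics/scene11.png")[140:300,100:260],None,fx=2.5,fy=2.5)]))
E
```

```text
cmd [ 0.5606 -0.1143  0.112 ] [180.     0.    90.98]
t 13.8 [ 0.5613 -0.1136  0.1134] [1.7989e+02 3.0000e-02 9.1020e+01] F [ 0.4  0.1 -3.1] op 0.0611
```

View pics/s11c.png

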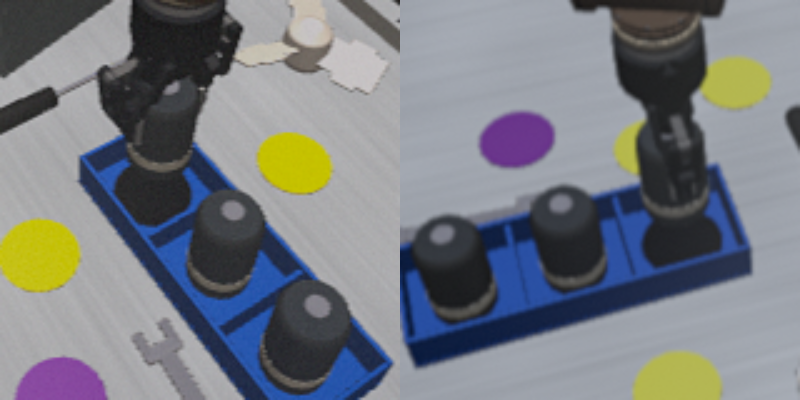

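Both views show the filter directly above the pad, with the neighbours clear. I lower it.

Emit:
step_arm(increments=[[[0, 0, 0.03, 0, 0, 0, -1], [0, 0, 0.07, 0, 0, 0, -1], [0, 0, 0.11, 0, 0, 0, -1], [0, 0, 0.15, 0, 0, 0, -1], [0, 0, 0.18, 0, 0, 0, -1], [0, 0, 0.2, 0, 0, 0, -1], [0, 0, 0.215, 0, 0, 0, -1], [0, 0, 0.222, 0, 0, 0, -1], [0, 0, 0.222, 0, 0, 0, -1]]])

```text
t: 14.8
eef_pos: [0.5603, -0.1139, 0.0568]
ee_rot: [-180.0, -0.0, 91.0]
force: [0.3, 0.6, -3.7]
opening: 0.0607
```

```bash
python3 - <<'E'
from p import *
apply([0,0,.222,0,0,0]); s=obs()
E
```

```text
cmd [ 0.5606 -0.1143  0.0565] [180.     0.    90.98]
t 14.8 [ 0.5603 -0.1139  0.0568] [-180.     -0.     90.98] F [ 0.3  0.6 -3.7] op 0.0607
```

Still hanging at -3.7 N, with about 3 mm to go. I lower in small steps.

Emit:
step_arm(increments=[[[0, 0, 0.005, 0, 0, 0, -1], [0, 0, 0.01, 0, 0, 0, -1], [0, 0, 0.014, 0, 0, 0, -1], [0, 0, 0.014, 0, 0, 0, -1]]])

```text
t: 15.2
eef_pos: [0.5605, -0.114, 0.0536]
ee_rot: [180.0, 0.0, 91.0]
force: [-0.5, 0.9, -3.0]
opening: 0.0609
```

```bash
python3 - <<'E'
from p import *
apply([0,0,.014,0,0,0]); s=obs()
E
```

```text
cmd [ 0.5606 -0.1143  0.053 ] [180.     0.    90.98]
t 15.2 [ 0.5605 -0.114   0.0536] [1.7998e+02 1.0000e-02 9.0980e+01] F [-0.5  0.9 -3. ] op 0.0609
```

Emit:
step_arm(increments=[[[0, 0, 0.005, 0, 0, 0, -1], [0, 0, 0.01, 0, 0, 0, -1], [0, 0, 0.01, 0, 0, 0, -1]]])

```text
t: 15.5
eef_pos: [0.5606, -0.1141, 0.0535]
ee_rot: [-179.9, -0.0, 91.0]
force: [-6.6, 1.4, 9.8]
opening: 0.0608
```

```bash
python3 - <<'E'
from p import *
apply([0,0,.01,0,0,0]); s=obs()
E
```

```text
cmd [ 0.5606 -0.1143  0.0505] [180.     0.    90.98]
t 15.5 [ 0.5606 -0.1141  0.0535] [-179.94   -0.     91.  ] F [-6.6  1.4  9.8] op 0.0608
```

The force flipped to +9.8 N and z stopped at 0.0535, the predicted seat height. I ease the load, open and rise.

Emit:
step_arm(increments=[[[0, 0, -0.008, 0, 0, 0, -1], [0, 0, -0.008, 0, 0, 0, 0.6], [0, 0, -0.008, 0, 0, 0, 0.8], [0, 0, -0.008, 0, 0, 0, 1], [0, 0, -0.008, 0, 0, 0, 1], [0, 0, -0.008, 0, 0, 0, 1], [0, 0, -0.008, 0, 0, 0, 1], [0, 0, -0.008, 0, 0, 0, 1]]], force=20)

```text
t: 16.3
eef_pos: [0.5603, -0.1139, 0.0528]
ee_rot: [-180.0, -0.0, 91.0]
force: [0.2, -0.2, -0.2]
opening: 0.0854
```

```bash
python3 - <<'E'
from p import *
apply([0,0,-.008,0,0,0]); s=obs()
E
```

```text
cmd [ 0.5606 -0.1143  0.0525] [180.     0.    90.98]
t 16.3 [ 0.5603 -0.1139  0.0528] [-180.     -0.     90.98] F [ 0.2 -0.2 -0.2] op 0.0854
```

Emit:
step_arm(increments=[[[0, 0, -0.04, 0, 0, 0, 1], [0, 0, -0.12, 0, 0, 0, 1], [0, 0, -0.22, 0, 0, 0, 1], [0, 0, -0.36, 0, 0, 0, 1], [0, 0, -0.52, 0, 0, 0, 1], [0, 0, -0.7, 0, 0, 0, 1], [0, 0, -0.85, 0, 0, 0, 1], [0.2, 0, -0.85, 0, 0, 0, 1], [0.4, 0, -0.85, 0, 0, 0, 1], [0.4, 0, -0.85, 0, 0, 0, 1]]])

```text
t: 17.3
eef_pos: [0.5582, -0.0093, 0.2668]
ee_rot: [179.9, -0.1, 91.3]
force: [-0.5, -0.1, -0.5]
opening: 0.0852
```

Emit:
step_arm(increments=[[[0, 0, 0, 0, 0, 0, 1], [0, 0, 0, 0, 0, 0, 1], [0, 0, 0, 0, 0, 0, 1]]])

```text
t: 17.6
eef_pos: [0.5586, -0.0151, 0.2653]
ee_rot: [-180.0, 0.0, 90.9]
force: [-0.3, -0.9, -0.3]
opening: 0.0857
```

```bash
python3 - <<'E'
from p import *
apply([.4,0,-.85,0,0,0]); s=obs()
for n in("side","scene","wrist"): cv2.imwrite(f"pics/{n}12.png",manip.camera(n))
a=cv2.imread("pics/side12.png"); b=cv2.imread("pics/scene12.png")
cv2.imwrite("pics/s12c.png",np.hstack([cv2.resize(a,(400,300)),cv2.resize(b,(400,300))]))
cv2.imwrite("pics/s12d.png",np.hstack([cv2.resize(a[220:320,240:340],None,fx=4,fy=4),cv2.resize(b[190:290,160:260],None,fx=4,fy=4)]))
E
```

```text
cmd [ 0.5589 -0.0143  0.265 ] [180.     0.    90.98]
t 17.6 [ 0.5586 -0.0151  0.2653] [-1.7999e+02  1.0000e-02  9.0890e+01] F [-0.3 -0.9 -0.3] op 0.0857
```

View pics/s12c.png

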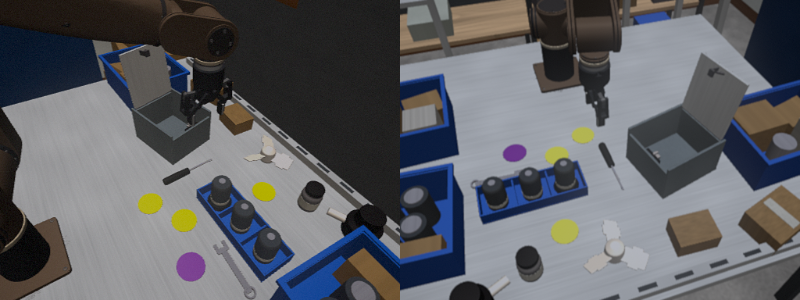

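View pics/s12d.png

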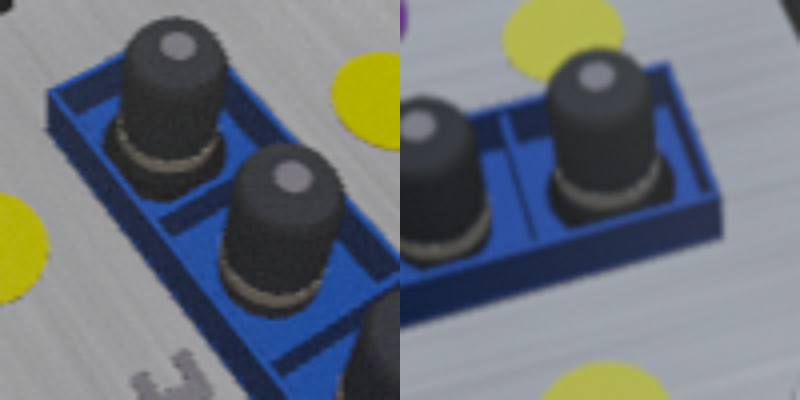

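The filter stands upright on the pad with an even rim of pad showing round it. The top spots are at side (284.5,231) and scene (209.3,208.8). One numerical check, then I hand in.

```bash
python3 - <<'E'
from p import *
C={n:cam(n) for n in("scene","side")}
print(tri(C["scene"],(209.3,208.8),C["side"],(284.5,231)))
print(manip.hand_in())
E
```

```text
(array([ 0.55997346, -0.11430892,  0.11009585]), np.float64(4.2676736705532694e-06))
the job is handed in; nothing more can be done
None
```

The job is done and handed in at about 17.6 s of robot time; the hand-in gives no verdict.

- **Lid:** I pressed the disc in by about 8 mm and it clicked. I caught the lid and let it rise under the finger at about 0.5 rad/s to roughly 1 rad. It then slid free and opened by itself, and the pictures show it standing open past vertical. I did not measure the lid's speed after release.
- **Filter:** I took the canister out and lowered it onto the pad. Contact came at the predicted height, with the wrist force turning from -3 to +9.8 N. I then eased the load and opened the jaws.

**Last checks:**
- The filter's top triangulated to (0.560, -0.114, 0.110). It should be at 0.112 m high, and it is within a few millimetres of my pad estimate of (0.5605, -0.114).
- The filter stands upright in both views. The stock filters, screwdriver and wrench look unmoved by eye, and the gripper is clear of everything.

**Disagreements:**
- The cameras differed by 2–4 mm in x on single points. I averaged the readings, which is well inside the 26 mm tolerance.
- While pressing, the force reading was about 15 N with a lateral part of about 7 N, above the stated 9–12 N. The latch still let go normally.

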